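Unpack the soil thermometer and stand it in the check block

TASK

Swing both top flaps of the carton well back, past upright, and leave them open. Then take the thermometer probe out by its handle and, holding the handle, guide its stem without forcing into the narrower of the two wells in the metal check block until the collar sits flush on the block; let go and leave it standing there. Do not disturb the pot, the jar or the brush.

Things in the scene. Friction and masses are not known exactly. Their poses are not given: they have to be found in the camera images.
- carton: fixed cardboard carton, outside 158 mm (its x) by 138 mm (its y), 140 mm high, walls 4 mm; origin at the centre of its underside, z up. Left or right of the robot's centre line. A grey insert fills it up to 74 mm above the underside, with a hole at the centre in which the probe stands. Two end flaps already hang down outside the x ends.
- flap_left_hinge (a point): middle of the hinge line of the left top flap, on the rim of the carton's +y wall (67 mm from the carton's centre, 142 mm above its underside); the hinge line runs along the carton's x axis. The flap is cardboard, 154 mm along the hinge, 55 mm wide, 4 mm thick, and stays where it is put (stiff crease).
- flap_left_edge (a point): middle of the free edge of the left flap, 55 mm from its hinge line
- flap_left (a joint): angle of the left flap: 0 = closed and level, reaching in over the carton; grows as it swings up and outward; 1.57 = upright; limit 2.7. Starts ajar at 0.85 to 1.25, leaving a gap of 58 mm or more between the two free edges.
- flap_right_hinge (a point): the same for the right top flap, on the rim of the carton's -y wall (67 mm from the carton's centre, 142 mm above its underside)
- flap_right_edge (a point): middle of the free edge of the right flap, 55 mm from its hinge line
- flap_right (a joint): angle of the right flap: 0 = closed and level, grows as it swings up and outward, 1.57 = upright, limit 2.7; starts ajar at 0.85 to 1.25
- probe: loose round thermometer probe, 120 mm long, 0.12 kg: steel stem 12 mm thick, 62 mm long, chamfered tip; black collar 40 mm across, 6 mm thick; black handle 30 mm in diameter, 52 mm long. Origin at the stem's tip, z along the axis to the handle. Starts upright at the carton's centre, stem in the insert, collar resting on it, top 8 mm below the rim.
- probe_handle (a point): the point on the probe's axis where to grip the handle, 98 mm above the tip (22 mm below the handle's top)
- block: fixed check block: grey base 160 mm (its x) by 170 mm (its y), 25 mm high; on it an aluminium block 80 by 140 mm, top 95 mm above the table, and a low panel (68 mm high) on its -x side. Two round wells 66 mm deep open in the aluminium top, 68 mm apart. Origin at the centre of the underside, z up. On the other side of the centre line from the carton.
- snug_well (a point): centre of the mouth of the narrower well, 15 mm in diameter, 66 mm deep, in the block's top face (95 mm above the table), 25 mm along x and 34 mm along +y from the block's origin: the probe belongs here
- wide_well (a point): centre of the mouth of the wider well, 27 mm in diameter, on the -y side of the block's top: the wrong one
- pot: bystander: empty terracotta pot, 90 mm across, 85 mm high; origin at the centre of its underside
- jar: bystander: closed amber jar, 64 mm in diameter, 110 mm high; origin at the centre of its underside
- brush: bystander: hand brush lying on the bench
There are look-alikes about, which are no part of the job. What is meant by the probe is not green or orange, and is the larger of those in its own colour.

How it is judged:
By the outcome, as a careful person would: the job done as asked, in the order asked, and still so for the second after the job is handed in, with the robot touching nothing.
It also fails if it takes over 61 s, if anything falls off the work surface, if the arm or the gripper's body presses on something with over 40 N, if the wrist force passes 120 N, or if a joint passes its speed limit or range.

ROBOT

A 6-joint arm with a two-finger parallel gripper is mounted at the origin on the work surface. World frame = base frame: x ahead of the robot, y to its left, z up, the work surface at z = 0. Lengths are in m, angles in rad, forces in N, time in s.
With the tool pointing down it reaches from about 0.35 to 0.8 m from the base axis. Payload 7.3 kg.
Tool frame: the origin (TCP) lies on the centre line of the jaws, within the pads' length; the fingertips stand 22 mm ahead of it and the grasp point (between the pads) lies 3 mm ahead of it (env.finger_overhang is the distance from the TCP to the fingertips, in m); z points along the fingers, y is the line along which they close (so a half turn about z gives the same grasp; the last joint's range is limited). The gripper opens to 85 mm and grips with 20 to 120 N. Pads are 22 mm wide; open, the fingers measure 114 mm over their backs; the gripper's body (76 mm by 85 mm) begins 54 mm behind the grasp point. The pads swing forward as they close: fully open they stand 13 mm farther back than shut.
Start: joints at [-0.146, 0.342, 1.524, -0, 1.275, -0.146], TCP at [0.525, 0, 0.227] pointing down, gripper open.
Joint ranges: [-2.53, 2.53], [-0.77, 2.02], [0.04, 2.7], [-1, 4.14], [0.28, 2.66], [-3.11, 3.11]. Speed limits (rad/s): [2.57, 2.57, 3.14, 3.14, 3.14, 3.14].

INTERFACE

Orientations are given as a 3x3 rotation matrix whose columns are the frame's x, y, z axes.
In Python, from workcell import env gives the robot as it stands.
- The arm moves only by the tool apply_moves, never from a script. Its argument "plan" is a list of rows, each a list of 7 numbers: the shift along the tool's x, y, z in m, then the turn, a rotation vector about the tool's x, y, z in degrees, then the opening, from 0 (shut) to 1 (fully open). A call has 1 to 10 rows; each row shifts and turns the commanded pose from where the row before left it, along the tool's axes as they then stand; what a row does not reach is not made up. A row lasts 1/12 s, in which the tool goes at most 41.7 mm and 7.16 degrees, less where a joint would pass 70% of its speed; a pose out of reach is approached as far as the arm can. A call is refused whole if a number of a shift passes 0.0417 or a number of a turn 7.16, either way. A call with a gripper value outside its range is refused whole. The fingers move at their own pace and stop on an object; "newtons" is the grip in N (left out, the last holds). Time passes only in rows, so rows that do not move let the fingers close. It gives the time, the measured TCP pose, the force, the opening and the grip force at its end, in the units of the state.
- env.read_state(): the state, without advancing time (a new reading comes with each control period).
- env.get_image(name): name is "scene" or "side" or "wrist"; returns a dict with "img" (480x640x3 uint8, red, green, blue), "intrinsics" (3x3 intrinsics, pixels), "rvec" (rotation vector, rad) and "tvec" (3), from world to camera coordinates, as OpenCV has them; the wrist camera has in their place "T_tool_cam" (4x4, takes a point from camera to tool coordinates, whose origin is the TCP and whose axes are the flange's). Camera axes: x right, y down, z forward; pixel columns grow to the right and rows downward; lengths in m; the calibration is good to about 2 mm. A picture is of the moment at which its call begins: read the wrist's pose just before it. There is no depth.
- env.hand_in(): hands the job in; it is judged then, once.
Trained networks look in a picture, given as the dict that the camera call returned (one of the last four; its "shot" number tells which), for a name from the list of things; names that differ only in an ending like _2 or _b are one class to them, and where a whole thing is asked for, a point or a joint stands for the part that bears it (a point fixed in the world has none). Each returns a list of dicts, best first, with "confidence" (0 to 1); they miss things now and then, are a little off and sometimes report something else, mostly with a low value. They report only what shows in the picture. A call takes as long as a camera call. They do not tell look-alikes from the thing itself.
- env.masks_of(picture, label): "pixels" (480x640 bool, what is visible of it).
- env.landmark_of(picture, label): "xyz" ([x, y, z] in m, in world coordinates, good to about 4 mm: a listed point, or the origin of a listed thing).
The state is a dict: "time": time; "qpos": joint angles; "qvel": joint speeds; "effort": joint torques, N m; "eef_pos": TCP position; "tcp_rot": TCP orientation; "ft_force": force on the tool from outside, world axes, zero at the start; "torque": the same for the moment, N m; "width": finger opening in m; "gripper_force": force on a finger pad.
Only numpy, scipy, OpenCV 4.12 (cv2) and the standard library are available. Lean on these libraries where they do the work, as an engineer would, in place of code of your own. Each camera call takes 0.05 s, during which the arm holds its last target. There are 200 camera calls.

## Working session

There is one attempt and no reset: what is moved stays moved. The work goes in short steps, Python scripts to look and compute and a tool call to move; the robot and the scene stay as the last step left them, time stands still between calls to the robot, and variables do not carry over. Pictures are saved under pics/ and viewed, at most 10 in all, crops included, and the job is handed in when it is done.

Besides the shell and the picture viewer there is one more tool, called after "Emit:" as name(argument=value, ...) on one line, values as JSON. apply_moves: Moves the arm, as the interface text tells. Its arguments: {"type":"object","properties":{"plan":{"type":"array"},"newtons":{"type":"number"}},"required":["plan"]}

```bash
mkdir -p pics; ls; cat > h.py <<'E'
from workcell import env
import numpy as np, cv2
np.set_printoptions(precision=4,suppress=True)
E
python3 - <<'E'
from h import *
for n in ("scene","side"):
    p=env.get_image(n); cv2.imwrite(f"pics/{n}0.png",p["img"][:,:,::-1])
    for l in ["carton","flap_left_hinge","flap_left_edge","flap_right_hinge","flap_right_edge","probe","probe_handle","block","snug_well","wide_well","pot","jar","brush"]:
        print(n,l,[(np.round(d["xyz"],3).tolist(),round(d["confidence"],2)) for d in env.landmark_of(p,l)][:4])
s=env.read_state();print(s["time"],s["tcp_rot"],s["width"])
E
```

```text
pics
scene carton [([0.55, 0.197, 0.002], 0.56), ([0.505, -0.183, 0.003], 0.4)]
scene flap_left_hinge [([0.551, 0.259, 0.141], 0.81)]
scene flap_left_edge [([0.553, 0.229, 0.185], 0.68)]
scene flap_right_hinge [([0.532, -0.21, 0.091], 0.66), ([0.547, 0.196, -0.0], 0.47)]
scene flap_right_edge [([0.548, 0.152, 0.19], 0.71)]
scene probe [([0.532, 0.037, -0.002], 0.8), ([0.538, 0.31, 0.0], 0.79), ([0.548, 0.197, 0.007], 0.61), ([0.751, -0.233, -0.001], 0.49)]
scene probe_handle [([0.538, 0.316, 0.069], 0.85), ([0.592, 0.078, 0.068], 0.83), ([0.528, 0.04, 0.097], 0.76), ([0.549, 0.194, 0.107], 0.6)]
scene block [([0.503, -0.181, 0.003], 0.65)]
scene snug_well [([0.515, -0.142, 0.091], 0.56), ([0.506, -0.177, 0.0], 0.25)]
scene wide_well [([0.545, 0.194, 0.008], 0.73)]
scene pot [([0.762, -0.014, 0.003], 0.58)]
scene jar [([0.744, 0.238, -0.002], 0.82), ([0.533, -0.208, 0.095], 0.56), ([0.504, -0.18, 0.0], 0.49)]
scene brush [([0.752, -0.232, 0.001], 0.95), ([0.506, -0.179, 0.003], 0.26)]
side carton [([0.55, 0.193, 0.001], 0.58)]
side flap_left_hinge [([0.55, 0.259, 0.144], 0.9), ([0.55, 0.126, 0.14], 0.25)]
side flap_left_edge [([0.551, 0.23, 0.184], 0.67), ([0.534, -0.208, 0.095], 0.42)]
side flap_right_hinge []
side flap_right_edge [([0.548, 0.154, 0.196], 0.59), ([0.752, -0.232, 0.0], 0.22)]
side probe [([0.527, 0.039, 0.001], 0.95), ([0.59, 0.081, -0.001], 0.7)]
side probe_handle [([0.53, 0.041, 0.103], 0.92), ([0.59, 0.08, 0.068], 0.7)]
side block [([0.503, -0.175, -0.002], 0.9), ([0.522, -0.141, 0.098], 0.19)]
side snug_well [([0.521, -0.144, 0.097], 0.65), ([0.74, 0.238, -0.001], 0.55), ([0.761, -0.015, 0.001], 0.32)]
side wide_well [([0.533, -0.206, 0.092], 0.95)]
side pot [([0.764, -0.015, 0.0], 0.88)]
side jar [([0.739, 0.239, -0.0], 0.66)]
side brush [([0.747, -0.232, -0.004], 0.71)]
1.4 [[-0.      1.      0.0001]
 [ 1.      0.     -0.    ]
 [-0.      0.0001 -1.    ]] 0.08511859005288913
```

View pics/scene0.png

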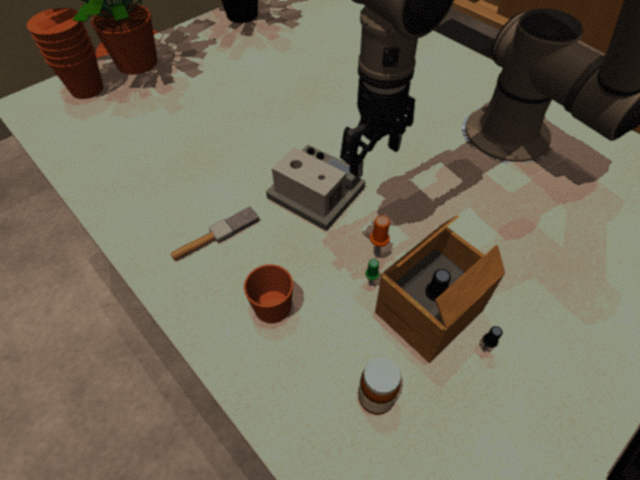

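View pics/side0.png

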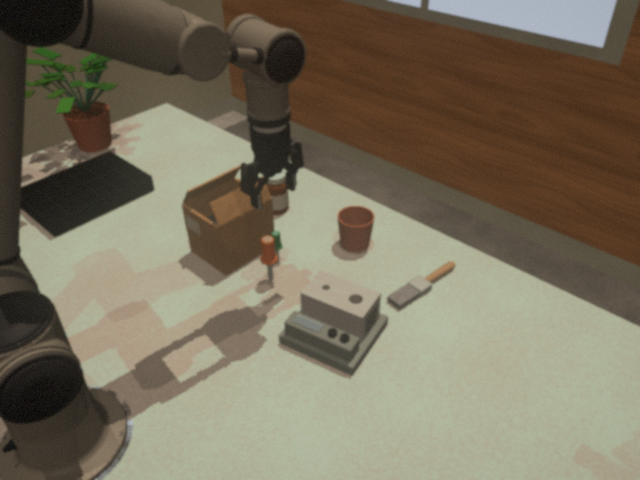

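The scene view shows the carton at about (440,290), with a black probe inside at (438,283). The look-alikes are orange (380,230), green (373,270) and a small black one (492,337). The block is at (312,182), with the narrow well at (322,177). In the side view the block's wells are at (325,286) and (355,299), and the bystanders are clear of the path.

First I'll go above the carton with the jaws shut.

Emit:
apply_moves(plan=[[0.02,0,-0.03,0,0,0,0],[0.035,0.004,0,0,0,0,0],[0.035,0.005,0,0,0,0,0],[0.035,0.005,0,0,0,0,0],[0.035,0.005,0,0,0,0,0],[0.035,0.005,0,0,0,0,0],[0,0,0,0,0,0,0],[0,0,0,0,0,0,0],[0,0,0,0,0,0,0]])

```text
time: 2.15
eef_pos: [0.5489, 0.1949, 0.2564]
tcp_rot: [[-0.001, 1.0, -0.0], [1.0, 0.001, -0.001], [-0.001, -0.0, -1.0]]
ft_force: [-0.3, -0.6, 0.7]
width: 0.0005
gripper_force: 0.0
```

```bash
python3 - <<'E'
from h import *
s=env.read_state();print(s["time"],s["eef_pos"],s["width"],env.finger_overhang)
for n in ("wrist","scene","side"):
    p=env.get_image(n)
    if n=="wrist": cv2.imwrite("pics/w1.png",p["img"][:,:,::-1])
    for l in ["carton","flap_left_hinge","flap_left_edge","flap_right_hinge","flap_right_edge","probe","probe_handle","snug_well","block","wide_well"]:
        print(n,l,[(np.round(d["xyz"],3).tolist(),round(d["confidence"],2)) for d in env.landmark_of(p,l)][:3])
E
```

```text
2.15 [0.5489 0.1949 0.2564] 0.00048517699094846465 0.022
wrist carton []
wrist flap_left_hinge [([0.551, 0.266, 0.144], 0.96)]
wrist flap_left_edge []
wrist flap_right_hinge []
wrist flap_right_edge []
wrist probe [([0.535, 0.318, 0.002], 0.85)]
wrist probe_handle [([0.547, 0.193, 0.112], 0.82), ([0.538, 0.312, 0.069], 0.68), ([0.587, 0.077, 0.063], 0.45)]
wrist snug_well []
wrist block [([0.743, 0.239, 0.0], 0.3)]
wrist wide_well []
scene carton [([0.551, 0.196, 0.001], 0.6)]
scene flap_left_hinge [([0.552, 0.262, 0.14], 0.71)]
scene flap_left_edge [([0.551, 0.231, 0.185], 0.59)]
scene flap_right_hinge [([0.55, 0.125, 0.142], 0.68), ([0.553, 0.196, 0.109], 0.27)]
scene flap_right_edge [([0.551, 0.151, 0.19], 0.59)]
scene probe [([0.589, 0.079, 0.003], 0.8), ([0.546, 0.194, 0.007], 0.73), ([0.527, 0.037, -0.002], 0.7)]
scene probe_handle [([0.527, 0.041, 0.096], 0.95), ([0.552, 0.194, 0.113], 0.94), ([0.592, 0.078, 0.067], 0.71)]
scene snug_well [([0.515, -0.141, 0.091], 0.57)]
scene block [([0.503, -0.179, 0.002], 0.57)]
scene wide_well [([0.534, -0.209, 0.091], 0.84)]
side carton [([0.545, 0.196, -0.001], 0.57)]
side flap_left_hinge [([0.553, 0.26, 0.141], 0.98)]
side flap_left_edge [([0.553, 0.23, 0.184], 0.73)]
side flap_right_hinge [([0.548, 0.127, 0.141], 0.6), ([0.75, -0.231, 0.002], 0.27)]
side flap_right_edge [([0.549, 0.155, 0.195], 0.66)]
side probe [([0.589, 0.076, -0.001], 0.64), ([0.528, 0.039, 0.0], 0.6), ([0.765, -0.018, 0.002], 0.46)]
side probe_handle [([0.53, 0.04, 0.102], 0.61)]
side snug_well [([0.521, -0.142, 0.096], 0.67), ([0.749, -0.232, -0.001], 0.51)]
side block [([0.502, -0.179, -0.002], 0.71)]
side wide_well [([0.535, -0.205, 0.098], 0.72)]
```

View pics/w1.png

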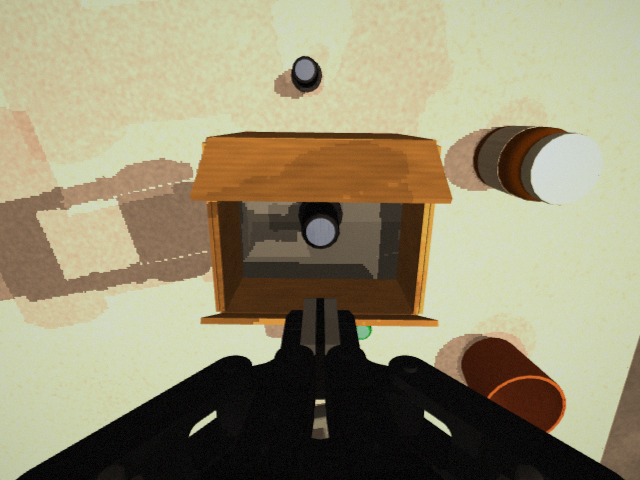

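The wrist view shows the probe handle at (320,230) and the small look-alike outside at (305,72). The left flap is at (320,170), the right flap edge at (320,320), and carton yaw is close to zero. Next I'll descend between the flaps and push the left one.

Emit:
apply_moves(plan=[[0,0,0.03,0,0,0,0],[0,0,0.03,0,0,0,0],[0.012,0,0.012,0,0,0,0],[0.012,0,0,0,0,0,0],[0.012,0,0,0,0,0,0],[0.012,0,0,0,0,0,0],[0.012,0,0,0,0,0,0],[0.012,0,0,0,0,0,0],[0.01,0,0,0,0,0,0],[0.008,0,0,0,0,0,0]])

```text
time: 4.63
eef_pos: [0.5496, 0.2874, 0.1868]
tcp_rot: [[-0.001, 1.0, 0.004], [1.0, 0.001, 0.001], [0.001, 0.004, -1.0]]
ft_force: [-0.5, -0.5, 0.0]
width: -0.0004
gripper_force: 0.2
```

Emit:
apply_moves(plan=[[0,0,0,0,0,0,0],[-0.03,0,0,0,0,0,0],[-0.03,0,0,0,0,0,0],[-0.03,0,0,0,0,0,0],[-0.012,0,0,0,0,0,0],[-0.012,0,0,0,0,0,0],[-0.012,0,0,0,0,0,0],[-0.012,0,0,0,0,0,0],[-0.012,0,0,0,0,0,0],[-0.012,0,0,0,0,0,0]])

```text
time: 5.47
eef_pos: [0.5494, 0.1231, 0.1851]
tcp_rot: [[-0.001, 1.0, 0.001], [1.0, 0.001, 0.001], [0.001, 0.001, -1.0]]
ft_force: [0.2, 0.7, -0.1]
width: -0.0004
gripper_force: 0.4
```

Emit:
apply_moves(plan=[[-0.01,0,0,0,0,0,0],[-0.007,0,0,0,0,0,0],[0,0,0,0,0,0,0]])

```text
time: 5.72
eef_pos: [0.549, 0.1046, 0.1841]
tcp_rot: [[0.001, 1.0, -0.001], [1.0, -0.001, -0.001], [-0.001, -0.001, -1.0]]
ft_force: [-0.0, 0.2, -0.2]
width: -0.0
gripper_force: 0.0
```

```bash
python3 - <<'E'
from h import *
s=env.read_state();print(s["time"],s["eef_pos"],s["ft_force"])
for n in ("scene","side"):
    p=env.get_image(n)
    cv2.imwrite(f"pics/{n}2.png",p["img"][:,:,::-1])
    for l in ["flap_left_hinge","flap_left_edge","flap_right_hinge","flap_right_edge","probe_handle"]:
        print(n,l,[(np.round(d["xyz"],3).tolist(),round(d["confidence"],2)) for d in env.landmark_of(p,l)][:3])
E
```

```text
5.7167 [0.549  0.1046 0.1841] [-0.0396  0.2033 -0.2288]
scene flap_left_hinge [([0.551, 0.262, 0.14], 0.98)]
scene flap_left_edge [([0.551, 0.24, 0.193], 0.58)]
scene flap_right_hinge [([0.55, 0.125, 0.139], 0.87)]
scene flap_right_edge [([0.548, 0.1, 0.184], 0.64)]
scene probe_handle [([0.529, 0.04, 0.097], 0.93), ([0.537, 0.317, 0.068], 0.79), ([0.549, 0.194, 0.108], 0.75)]
side flap_left_hinge [([0.551, 0.262, 0.141], 0.98)]
side flap_left_edge [([0.552, 0.241, 0.193], 0.78), ([0.504, -0.177, -0.004], 0.6), ([0.551, 0.26, 0.143], 0.44)]
side flap_right_hinge [([0.552, 0.128, 0.143], 0.92)]
side flap_right_edge [([0.548, 0.099, 0.19], 0.68)]
side probe_handle [([0.591, 0.075, 0.07], 0.65), ([0.548, 0.195, 0.11], 0.64), ([0.53, 0.043, 0.102], 0.59)]
```

View pics/scene2.png

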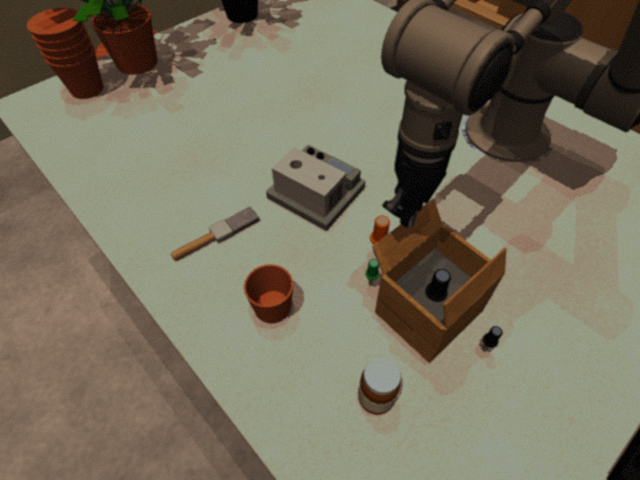

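```bash
python3 - <<'E'
import cv2,numpy as np
a=cv2.imread("pics/scene2.png")[180:370,340:540]; b=cv2.imread("pics/side2.png")[150:290,150:320]
a=cv2.resize(a,(400,380),interpolation=3); b=cv2.resize(b,(400,380),interpolation=3)
cv2.imwrite("pics/z2.png",np.hstack([a,b]))
E
```

```text
(no output)
```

View pics/z2.png

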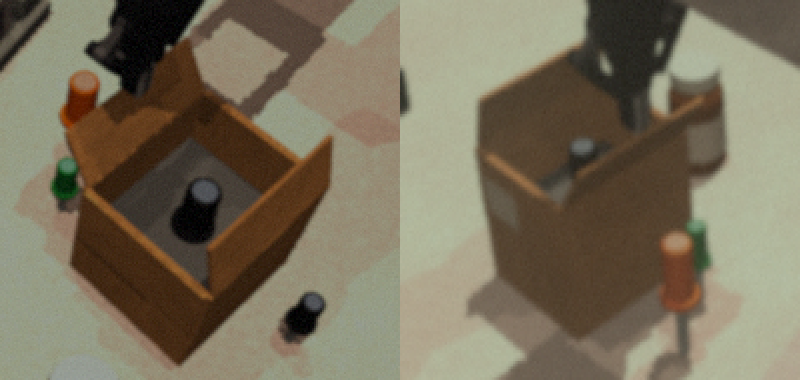

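The right flap leans out past upright under the fingertip, but the left flap has come back to about 1.18. I'll push the right one further, retract gently and see whether it stays.

Emit:
apply_moves(plan=[[-0.007,0,0,0,0,0,0],[-0.007,0,0,0,0,0,0],[-0.004,0,0,0,0,0,0],[0,0,0,0,0,0,0],[0,0,0,0,0,0,0]])

```text
time: 6.73
eef_pos: [0.5491, 0.0875, 0.1847]
tcp_rot: [[0.001, 1.0, 0.0], [1.0, -0.001, 0.0], [0.0, 0.0, -1.0]]
ft_force: [-1.2, -0.4, -0.1]
width: 0.0
gripper_force: 0.0
```

```bash
cat > f.py <<'E'
from h import *
s=env.read_state();print(s["time"],s["eef_pos"],s["ft_force"])
for n in ("scene","side"):
    p=env.get_image(n)
    for l in ["flap_left_hinge","flap_left_edge","flap_right_hinge","flap_right_edge"]:
        print(n,l,[(np.round(d["xyz"],3).tolist(),round(d["confidence"],2)) for d in env.landmark_of(p,l)][:1])
E
python3 f.py
```

```text
6.7333 [0.5491 0.0875 0.1847] [-1.1899 -0.4055 -0.1419]
scene flap_left_hinge [([0.549, 0.259, 0.141], 0.93)]
scene flap_left_edge [([0.552, 0.244, 0.194], 0.67)]
scene flap_right_hinge [([0.547, 0.125, 0.141], 0.88)]
scene flap_right_edge [([0.546, 0.098, 0.188], 0.81)]
side flap_left_hinge [([0.551, 0.257, 0.142], 0.6)]
side flap_left_edge [([0.556, 0.242, 0.192], 0.8)]
side flap_right_hinge [([0.546, 0.128, 0.143], 0.83)]
side flap_right_edge [([0.549, 0.096, 0.189], 0.77)]
```

Emit:
apply_moves(plan=[[0.008,0,-0.002,0,0,0,0],[0.01,0,0,0,0,0,0],[0.01,0,0,0,0,0,0],[0.015,0,0,0,0,0,0],[0.015,0,0,0,0,0,0]])

```text
time: 7.65
eef_pos: [0.5489, 0.1475, 0.1867]
tcp_rot: [[-0.0, 1.0, 0.0], [1.0, 0.0, 0.0], [0.0, 0.0, -1.0]]
ft_force: [1.0, -0.2, 0.2]
width: 0.0003
gripper_force: 0.0
```

```bash
python3 f.py
```

```text
7.65 [0.5489 0.1475 0.1867] [ 0.9618 -0.1852  0.2094]
scene flap_left_hinge [([0.553, 0.263, 0.139], 0.68)]
scene flap_left_edge [([0.554, 0.244, 0.195], 0.79)]
scene flap_right_hinge [([0.547, 0.127, 0.143], 0.78)]
scene flap_right_edge [([0.548, 0.098, 0.186], 0.8)]
side flap_left_hinge [([0.55, 0.26, 0.142], 0.93)]
side flap_left_edge [([0.55, 0.246, 0.194], 0.74)]
side flap_right_hinge [([0.549, 0.128, 0.143], 0.9)]
side flap_right_edge [([0.548, 0.096, 0.191], 0.89)]
```

```bash
python3 - <<'E'
from h import *
p=env.get_image("scene")
f=lambda X:cv2.projectPoints(np.array(X,float),p["rvec"],p["tvec"],p["intrinsics"],None)[0][:,0].round(1)
print("z .16-.20 at y.1046",f([[.549,.1046,z] for z in (.16,.17,.18,.19,.2)]))
print("flap edge R ends", f([[.472,.097,.189],[.626,.097,.189],[.549,.128,.142]]))
w=env.get_image("wrist");print(w["T_tool_cam"])
s=env.read_state();print(s["eef_pos"])
a=p["img"][150:370,330:550,::-1]
print("tip now",f([[.549,.1475,z] for z in (.165,.175,.185)]))
q=env.get_image("side");b=q["img"][130:310,140:340,::-1]
cv2.imwrite("pics/z3.png",np.hstack([cv2.resize(a,(400,400),interpolation=3),cv2.resize(b,(400,400),interpolation=3)]))
E
```

```text
z .16-.20 at y.1046 [[404.2 234.3]
 [405.  230.8]
 [405.8 227.3]
 [406.6 223.6]
 [407.4 220. ]]
flap edge R ends [[432.3 198.3]
 [371.6 246.5]
 [412.8 248.3]]
[[-0.0003 -0.9495 -0.3137  0.0803]
 [ 1.     -0.0003 -0.0003 -0.0005]
 [ 0.0002 -0.3137  0.9495 -0.146 ]
 [ 0.      0.      0.      1.    ]]
[0.5491 0.1456 0.1867]
tip now [[423.7 247.4]
 [424.7 244. ]
 [425.7 240.5]]
```

View pics/z3.png

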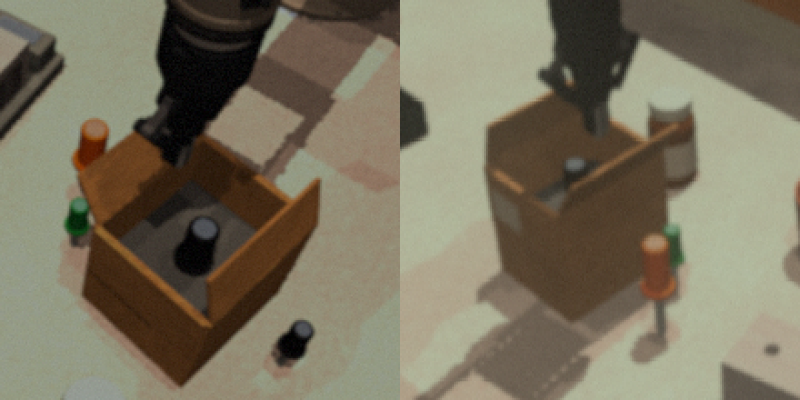

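```bash
python3 - <<'E'
from h import *
P=[];
for n in("scene","side"):
    p=env.get_image(n);P.append(p["intrinsics"]@np.c_[cv2.Rodrigues(np.array(p["rvec"]))[0],np.array(p["tvec"]).reshape(3)])
X=cv2.triangulatePoints(P[0],P[1],np.array([427.9,239.]),np.array([239.,190.7]));print((X[:3]/X[3]).ravel())
for z in(.165,.175,.185,.195):
    v=P[1]@[.549,.1456,z,1];print(z,v[:2]/v[2])
s=env.read_state();print(s["time"],s["eef_pos"],s["qpos"])
E
```

```text
[0.55   0.1481 0.1902]
0.165 [239.6002 200.5723]
0.175 [239.1754 196.8535]
0.185 [238.7467 193.0994]
0.195 [238.3139 189.3095]
8.4 [0.5491 0.1458 0.1866] [ 0.1247  0.4537  1.4648 -0.      1.223   0.1251]
```

The fingertip triangulates to z≈0.19, about 25 mm higher than nominal. It therefore slipped over the left flap's edge, while the right flap sits at about 2.15. I'll go lower, staying safe under either reading, and push the left flap again.

Emit:
apply_moves(plan=[[0.03,0,0,0,0,0,0],[0.02,0,0.01,0,0,0,0],[0.012,0,0.009,0,0,0,0],[0.012,0,0,0,0,0,0],[0.012,0,0,0,0,0,0],[0.012,0,0,0,0,0,0],[0.012,0,0,0,0,0,0],[0.01,0,0,0,0,0,0],[0.005,0,0,0,0,0,0],[0,0,0,0,0,0,0]])

```text
time: 9.23
eef_pos: [0.549, 0.2723, 0.1678]
tcp_rot: [[-0.001, 1.0, 0.001], [1.0, 0.001, 0.001], [0.001, 0.001, -1.0]]
ft_force: [0.1, 0.2, -0.6]
width: 0.0001
gripper_force: 0.0
```

```bash
python3 f.py
```

```text
9.2333 [0.549  0.2723 0.1678] [ 0.0858  0.1971 -0.562 ]
scene flap_left_hinge [([0.55, 0.256, 0.14], 0.92)]
scene flap_left_edge [([0.552, 0.292, 0.184], 0.59)]
scene flap_right_hinge [([0.552, 0.126, 0.141], 0.73)]
scene flap_right_edge [([0.548, 0.096, 0.186], 0.68)]
side flap_left_hinge [([0.553, 0.26, 0.143], 0.86)]
side flap_left_edge [([0.55, 0.261, 0.145], 0.73)]
side flap_right_hinge [([0.548, 0.126, 0.145], 0.84)]
side flap_right_edge [([0.546, 0.1, 0.19], 0.73)]
```

Emit:
apply_moves(plan=[[0.008,0,0,0,0,0,0],[0.008,0,0,0,0,0,0],[0.006,0,0,0,0,0,0],[0,0,0,0,0,0,0],[-0.03,0,0,0,0,0,0],[-0.03,0,0,0,0,0,0],[-0.03,0,0,0,0,0,0],[-0.03,0,0,0,0,0,0],[-0.02,0,0,0,0,0,0],[-0.012,0,0,0,0,0,0]])

```text
time: 10.57
eef_pos: [0.549, 0.1391, 0.1677]
tcp_rot: [[0.001, 1.0, 0.0], [1.0, -0.001, -0.0], [-0.0, 0.0, -1.0]]
ft_force: [0.2, 1.0, -0.6]
width: -0.0003
gripper_force: 0.0
```

Emit:
apply_moves(plan=[[-0.012,0,0,0,0,0,0],[-0.012,0,0,0,0,0,0],[-0.012,0,0,0,0,0,0],[-0.006,0,0,0,0,0,0],[0,0,0,0,0,0,0],[0.03,0,0,0,0,0,0],[0.03,0,0,0,0,0,0],[0.03,0,-0.01,0,0,0,0.7],[0.01,0,-0.01,0,0,0,0.7],[0,0,0,0,0,0,0.7]])

```text
time: 11.4
eef_pos: [0.5495, 0.2024, 0.1893]
tcp_rot: [[-0.004, 1.0, 0.003], [1.0, 0.004, 0.002], [0.001, 0.003, -1.0]]
ft_force: [-0.2, -0.8, 0.6]
width: 0.0352
gripper_force: 0.0
```

```bash
python3 f.py; python3 - <<'E'
from h import *
s=env.read_state();print(s["width"])
for n in ("wrist","scene","side"):
    p=env.get_image(n)
    for l in ["probe","probe_handle"]:
        print(n,l,[(np.round(d["xyz"],3).tolist(),round(d["confidence"],2)) for d in env.landmark_of(p,l)][:4])
    cv2.imwrite(f"pics/{n}4.png",p["img"][:,:,::-1])
a=cv2.imread("pics/scene4.png")[150:370,330:550];b=cv2.imread("pics/wrist4.png")
cv2.imwrite("pics/z4.png",np.hstack([cv2.resize(a,(360,360),interpolation=3),cv2.resize(b,(440,360))]))
E
```

```text
11.4 [0.5495 0.2024 0.1893] [-0.1533 -0.7647  0.5926]
scene flap_left_hinge [([0.554, 0.26, 0.137], 0.74)]
scene flap_left_edge [([0.55, 0.305, 0.169], 0.59)]
scene flap_right_hinge [([0.549, 0.126, 0.139], 0.61)]
scene flap_right_edge [([0.548, 0.083, 0.172], 0.9)]
side flap_left_hinge [([0.55, 0.26, 0.143], 0.62)]
side flap_left_edge [([0.554, 0.305, 0.171], 0.82)]
side flap_right_hinge [([0.55, 0.127, 0.141], 0.6)]
side flap_right_edge [([0.548, 0.196, 0.11], 0.73)]
0.059760089492397514
wrist probe [([0.546, 0.192, 0.014], 0.91)]
wrist probe_handle [([0.545, 0.192, 0.114], 0.63)]
scene probe [([0.548, 0.195, 0.008], 0.73), ([0.59, 0.082, 0.002], 0.62)]
scene probe_handle [([0.549, 0.193, 0.11], 0.88), ([0.528, 0.037, 0.095], 0.71), ([0.591, 0.077, 0.066], 0.66), ([0.537, 0.315, 0.067], 0.55)]
side probe [([0.533, 0.035, -0.0], 0.87), ([0.594, 0.082, -0.004], 0.44)]
side probe_handle [([0.528, 0.039, 0.1], 0.88), ([0.591, 0.076, 0.068], 0.75), ([0.546, 0.194, 0.109], 0.65)]
```

View pics/z4.png

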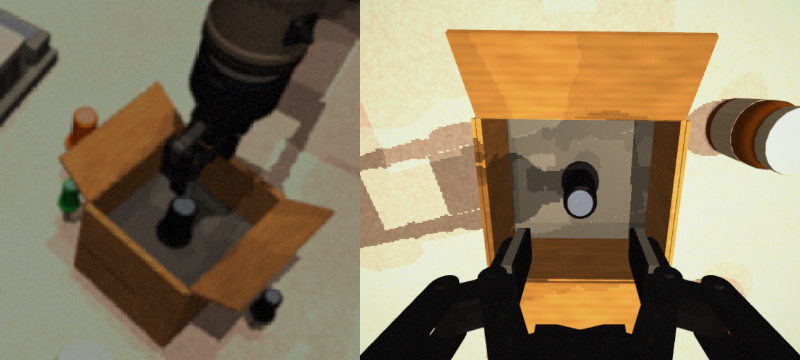

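Both flaps are now at about 2.55. In the wrist view the handle top is at about (580,203) in the crop, and the finger pads straddle its line. Since the tips really end close to the TCP, I'll descend in steps and watch the force.

Emit:
apply_moves(plan=[[-0.005,0,0.02,0,0,0,0.7],[0,0,0.02,0,0,0,0.7],[0,0,0.02,0,0,0,0.7],[0,0,0.01,0,0,0,0.7],[0,0,0.005,0,0,0,0.7],[0,0,0,0,0,0,0.7],[0,0,0,0,0,0,0.7]])

```text
time: 12.93
eef_pos: [0.5495, 0.1942, 0.1133]
tcp_rot: [[-0.0, 1.0, 0.001], [1.0, 0.0, 0.0], [0.0, 0.001, -1.0]]
ft_force: [0.3, -0.4, 0.3]
width: 0.0597
gripper_force: 0.0
```

```bash
python3 - <<'E'
from h import *
s=env.read_state();print(s["width"],s["eef_pos"],s["time"])
for n in ("wrist","scene"):
    p=env.get_image(n)
    for l in ["probe","probe_handle"]:
        print(n,l,[(np.round(d["xyz"],3).tolist(),round(d["confidence"],2)) for d in env.landmark_of(p,l)][:2])
    cv2.imwrite(f"pics/{n}5.png",p["img"][:,:,::-1])
a=cv2.imread("pics/scene5.png")[190:330,370:510];b=cv2.imread("pics/wrist5.png")
cv2.imwrite("pics/z5.png",np.hstack([cv2.resize(a,(360,360),interpolation=3),cv2.resize(b,(440,360))]))
E
```

```text
0.059670582970418794 [0.5495 0.1942 0.1133] 12.9333
wrist probe [([0.547, 0.198, 0.012], 0.88)]
wrist probe_handle [([0.545, 0.192, 0.113], 0.8)]
scene probe [([0.536, 0.31, -0.003], 0.68), ([0.591, 0.08, 0.003], 0.62)]
scene probe_handle [([0.536, 0.314, 0.066], 0.86), ([0.549, 0.195, 0.112], 0.63)]
```

View pics/z5.png

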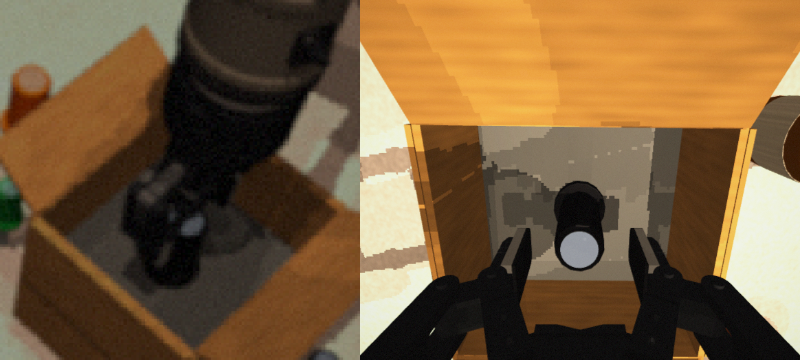

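The handle is centred between the pads, with its cap at (580,250). The pads overlap only the top few mm of the handle, so I'll go about 24 mm lower and then close.

Emit:
apply_moves(newtons=40, plan=[[0,0,0.01,0,0,0,0.7],[0,-0.001,0.008,0,0,0,0.7],[0,0,0.006,0,0,0,0.7],[0,0,0,0,0,0,0.7],[0,0,0,0,0,0,0],[0,0,0,0,0,0,0],[0,0,0,0,0,0,0],[0,0,0,0,0,0,0]])

```text
time: 13.9
eef_pos: [0.5483, 0.1941, 0.0889]
tcp_rot: [[0.0, 1.0, 0.001], [1.0, -0.0, 0.0], [0.0, 0.001, -1.0]]
ft_force: [0.1, -0.2, 0.2]
width: 0.0296
gripper_force: 39.5
```

Emit:
apply_moves(plan=[[0,0,-0.008,0,0,0,0],[0,0,-0.015,0,0,0,0],[0,0,-0.02,0,0,0,0],[0,0,-0.025,0,0,0,0],[0,0,-0.025,0,0,0,0],[0,0,-0.025,0,0,0,0],[0,0,-0.025,0,0,0,0],[0,0,-0.025,0,0,0,0],[0,0,-0.022,0,0,0,0],[0,0,0,0,0,0,0]])

```text
time: 14.73
eef_pos: [0.5496, 0.1944, 0.2844]
tcp_rot: [[-0.0, 1.0, 0.009], [1.0, 0.0, 0.002], [0.002, 0.009, -1.0]]
ft_force: [0.8, 0.9, -0.6]
width: 0.0289
gripper_force: 40.1
```

Emit:
apply_moves(plan=[[-0.02,0,0,0,0,0,0],[-0.035,-0.002,0,0,0,0,0],[-0.035,-0.003,0,0,0,0,0],[-0.035,-0.003,0,0,0,0,0],[-0.035,-0.003,0,0,0,0,0],[-0.035,-0.003,0,0,0,0,0],[-0.035,-0.003,0,0,0,0,0],[-0.035,-0.003,0,0,0,0,0],[-0.035,-0.004,0,0,0,0,0],[-0.02,-0.003,0,0,0,0,0]])

```text
time: 15.57
eef_pos: [0.52, -0.1292, 0.278]
tcp_rot: [[0.002, 1.0, -0.001], [1.0, -0.002, -0.001], [-0.001, -0.001, -1.0]]
ft_force: [-0.3, -0.6, -0.5]
width: 0.0288
gripper_force: 40.1
```

Emit:
apply_moves(plan=[[-0.01,0,0.03,0,0,0,0],[-0.005,0,0.03,0,0,0,0],[0,0,0.02,0,0,0,0],[0,0,0,0,0,0,0],[0,0,0,0,0,0,0]])

```text
time: 15.98
eef_pos: [0.5203, -0.1408, 0.1979]
tcp_rot: [[0.0, 1.0, -0.002], [1.0, -0.0, 0.001], [0.001, -0.002, -1.0]]
ft_force: [0.3, -0.1, -0.8]
width: 0.0289
gripper_force: 40.0
```

```bash
python3 - <<'E'
from h import *
s=env.read_state();print(s["width"],s["eef_pos"],s["time"],s["gripper_force"])
for n in ("wrist","scene","side"):
    p=env.get_image(n)
    print(p.get("intrinsics"))
    for l in ["probe","probe_handle","snug_well","wide_well","block"]:
        print(n,l,[(np.round(d["xyz"],4).tolist(),round(d["confidence"],2)) for d in env.landmark_of(p,l)][:3])
    cv2.imwrite(f"pics/{n}6.png",p["img"][:,:,::-1])
a=cv2.imread("pics/scene6.png")[80:240,230:390];b=cv2.imread("pics/side6.png")[210:370,260:420];c=cv2.imread("pics/wrist6.png")
cv2.imwrite("pics/z6.png",np.hstack([np.vstack([cv2.resize(q,(300,300),interpolation=3) for q in(a,b)]),cv2.resize(c,(500,375)).repeat(1,0) if 0 else np.vstack([cv2.resize(c,(500,375)),np.zeros((225,500,3),np.uint8)])]))
E
```

```text
0.028864807888239537 [ 0.5203 -0.1408  0.1979] 15.9833 40.047361850738525
[[370.9619   0.     319.7876]
 [  0.     370.9619 243.352 ]
 [  0.       0.       1.    ]]
wrist probe [([0.517, -0.136, 0.1205], 0.57)]
wrist probe_handle [([0.5198, -0.1354, 0.2231], 0.81)]
wrist snug_well [([0.5274, -0.1422, 0.0896], 0.68), ([0.7682, -0.015, 0.0011], 0.58)]
wrist wide_well []
wrist block [([0.5059, -0.1792, -0.0004], 0.8)]
[[461.0745   0.     322.6937]
 [  0.     461.0745 234.57  ]
 [  0.       0.       1.    ]]
scene probe [([0.5232, -0.1416, 0.1197], 0.89), ([0.5355, 0.3134, -0.0025], 0.64), ([0.5904, 0.0787, 0.0035], 0.63)]
scene probe_handle [([0.5253, -0.1398, 0.2199], 0.92), ([0.5913, 0.0757, 0.0685], 0.71), ([0.5373, 0.3156, 0.0653], 0.66)]
scene snug_well [([0.5173, -0.1443, 0.0922], 0.91)]
scene wide_well [([0.5357, -0.2094, 0.0937], 0.64)]
scene block [([0.5055, -0.1807, 0.0057], 0.77)]
[[571.549    0.     311.9621]
 [  0.     571.549  238.2706]
 [  0.       0.       1.    ]]
side probe [([0.5263, 0.0382, -0.0004], 0.7), ([0.592, 0.0771, -0.0018], 0.59), ([0.5519, 0.261, 0.1407], 0.56)]
side probe_handle [([0.5273, 0.0407, 0.0997], 0.86), ([0.5185, -0.1416, 0.2191], 0.79), ([0.592, 0.0767, 0.0688], 0.51)]
side snug_well [([0.522, -0.1432, 0.0963], 0.79)]
side wide_well [([0.5299, -0.2065, 0.0955], 0.62), ([0.5525, 0.2621, 0.1414], 0.45)]
side block [([0.5026, -0.1778, -0.0032], 0.93)]
```

View pics/z6.png

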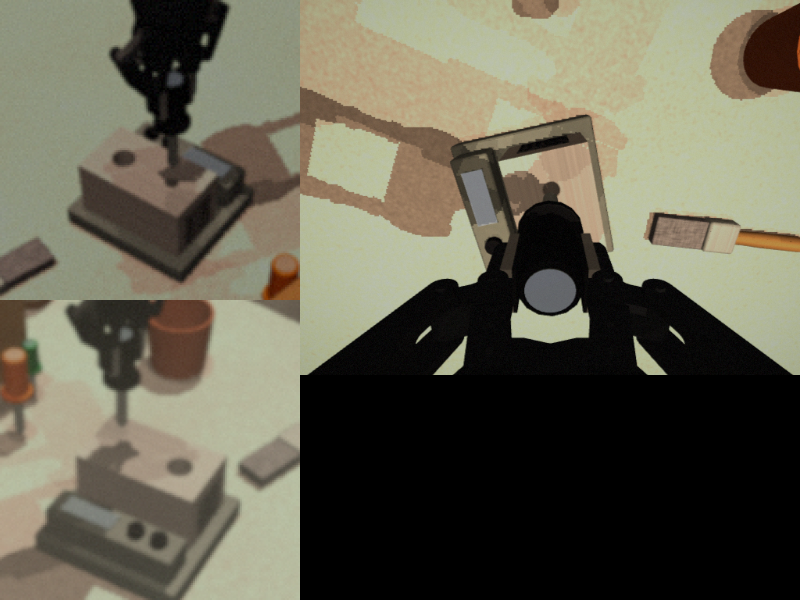

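The probe is held upright above the block. In the scene crop the narrow well at (172,178) is partly behind the stem, and the wide well is at (123,157). In the side crop the stem tip is at (122,420). I'll compare the stem axis with the well in the same fixed cameras, so the calibration error cancels.

```bash
cat > m.py <<'E'
from h import *
import sys
def cam(p):
    R=cv2.Rodrigues(np.array(p["rvec"],float))[0];t=np.array(p["tvec"],float).reshape(3);return p["intrinsics"],R,t
def proj(c,X): K,R,t=c; v=K@(R@np.array(X,float)+t); return v[:2]/v[2]
def ray(c,uv,z):
    K,R,t=c;d=R.T@np.linalg.solve(K,[*uv,1.]);o=-R.T@t;return o+d*(z-o[2])/d[2]
def well(c,img,X0):
    u0,v0=proj(c,X0);g=img.astype(float).mean(2);g=cv2.GaussianBlur(g,(0,0),.6)
    x,y=int(round(u0)),int(round(v0));P=g[y-10:y+11,x-10:x+11];
    bg=np.median(P);w=np.clip(bg-P,0,None);m=((w>0.45*w[5:16,5:16].max())).astype(np.uint8)
    n,l,st,ce=cv2.connectedComponentsWithStats(m)
    k=min(range(1,n),key=lambda i:np.hypot(*(ce[i]-10))+(st[i,4]<6)*20)
    ww=w*(l==k);yy,xx=np.mgrid[-10:11,-10:11]
    return np.array([x+(ww*xx).sum()/ww.sum(),y+(ww*yy).sum()/ww.sum()]),st[k]
s=env.read_state();T=s["eef_pos"];print("tcp",T,s["time"],s["ft_force"])
A=[];b=[];wells=[]
for n in("scene","side"):
    p=env.get_image(n);c=cam(p)
    im=cv2.imread(f"pics/{n}0.png")
    for nm,X0 in(("snug",(.520,-.142,.095)),("wide",(.5335,-.207,.095))):
        uv,st=well(c,im,X0);W=ray(c,uv,.095);print(n,nm,uv,st,W)
        if nm=="snug":wells.append(W)
    for d in env.masks_of(p,"probe"):
        M=d["pixels"];v,u=np.nonzero(M);e=proj(c,[T[0],T[1],T[2]])
        if abs(u.mean()-e[0])>12: continue
        tip=v.max()
        for r in range(tip-24,tip+1):
            k=np.nonzero(M[r])[0]
            if len(k): 
                z=[q for q in np.arange(.05,.26,.001)];z=min(z,key=lambda q:abs(proj(c,[T[0],T[1],q])[1]-r))
                print(r,k.min(),k.max(),"mid-exp %.2f z=%.3f"%((k.min()+k.max())/2-proj(c,[T[0],T[1],z])[0],z), end=" | ")
        print(d["confidence"]);break
    e=proj(c,[T[0],T[1],.13]);print("px/mm x,y:",(proj(c,[T[0]+.001,T[1],.13])-e),(proj(c,[T[0],T[1]+.001,.13])-e))
E
python3 m.py
```

```text
tcp [ 0.521  -0.141   0.1986] 16.8833 [-0.4772 -0.1807 -1.2443]
scene snug [321.1729 176.8712] [ 6  8  7  5 27] [ 0.5212 -0.1419  0.095 ]
scene wide [295.3556 163.9685] [ 3  6 12  9 79] [ 0.5364 -0.2083  0.095 ]
144 318 330 mid-exp 2.83 z=0.188 | 145 313 330 mid-exp 0.32 z=0.185 | 146 313 330 mid-exp 0.30 z=0.182 | 147 313 330 mid-exp 0.30 z=0.180 | 148 313 330 mid-exp 0.28 z=0.177 | 149 314 329 mid-exp 0.28 z=0.175 | 150 315 328 mid-exp 0.26 z=0.172 | 151 317 326 mid-exp 0.25 z=0.169 | 152 318 325 mid-exp 0.25 z=0.167 | 153 319 324 mid-exp 0.23 z=0.164 | 154 319 324 mid-exp 0.22 z=0.161 | 155 319 324 mid-exp 0.21 z=0.158 | 156 320 323 mid-exp 0.20 z=0.156 | 157 320 323 mid-exp 0.19 z=0.153 | 158 320 323 mid-exp 0.18 z=0.150 | 159 320 323 mid-exp 0.17 z=0.147 | 160 320 323 mid-exp 0.16 z=0.145 | 161 320 323 mid-exp 0.15 z=0.142 | 162 320 323 mid-exp 0.14 z=0.139 | 163 320 323 mid-exp 0.13 z=0.136 | 164 320 323 mid-exp 0.12 z=0.133 | 165 320 323 mid-exp 0.11 z=0.131 | 166 320 323 mid-exp 0.10 z=0.128 | 167 320 323 mid-exp 0.09 z=0.125 | 168 322 322 mid-exp 0.58 z=0.122 | 0.85
px/mm x,
[... 439 characters left out ...]
 259 320 326 mid-exp -1.96 z=0.170 | 260 320 326 mid-exp -1.96 z=0.167 | 261 321 326 mid-exp -1.47 z=0.165 | 262 321 326 mid-exp -1.48 z=0.162 | 263 321 326 mid-exp -1.48 z=0.159 | 264 321 326 mid-exp -1.49 z=0.157 | 265 321 327 mid-exp -1.00 z=0.154 | 266 321 327 mid-exp -1.00 z=0.152 | 267 322 327 mid-exp -0.51 z=0.149 | 268 322 327 mid-exp -0.51 z=0.147 | 269 322 327 mid-exp -0.52 z=0.144 | 270 322 327 mid-exp -0.53 z=0.142 | 271 322 327 mid-exp -0.53 z=0.139 | 272 322 327 mid-exp -0.54 z=0.136 | 273 322 327 mid-exp -0.55 z=0.134 | 274 322 326 mid-exp -1.05 z=0.131 | 275 322 326 mid-exp -1.06 z=0.128 | 276 323 325 mid-exp -1.06 z=0.126 | 0.63
px/mm x,y: [ 0.3395 -0.2444] [-0.3713 -0.222 ]
```

Emit:
apply_moves(plan=[[-0.001,0.001,0.01,0,0,0,0],[0,0,0.009,0,0,0,0],[0,0,0,0,0,0,0],[0,0,0,0,0,0,0]])

```text
time: 17.42
eef_pos: [0.5214, -0.1418, 0.1785]
tcp_rot: [[0.0, 1.0, -0.002], [1.0, -0.0, 0.001], [0.001, -0.002, -1.0]]
ft_force: [0.5, -0.5, -0.6]
width: 0.0294
gripper_force: 40.0
```

```bash
python3 m.py | cut -c1-2200 ; python3 - <<'E'
import cv2,numpy as np
E
```

```text
tcp [ 0.5214 -0.1418  0.1785] 17.4167 [ 0.4829 -0.5057 -0.5598]
scene snug [321.1729 176.8712] [ 6  8  7  5 27] [ 0.5212 -0.1419  0.095 ]
scene wide [295.3556 163.9685] [ 3  6 12  9 79] [ 0.5364 -0.2083  0.095 ]
151 318 330 mid-exp 3.18 z=0.169 | 152 313 330 mid-exp 0.67 z=0.166 | 153 313 330 mid-exp 0.66 z=0.164 | 154 312 330 mid-exp 0.15 z=0.161 | 155 313 329 mid-exp 0.13 z=0.158 | 156 313 329 mid-exp 0.12 z=0.155 | 157 314 328 mid-exp 0.11 z=0.153 | 158 315 326 mid-exp -0.40 z=0.150 | 159 316 325 mid-exp -0.41 z=0.147 | 160 318 324 mid-exp 0.08 z=0.144 | 161 318 324 mid-exp 0.07 z=0.142 | 162 319 324 mid-exp 0.56 z=0.139 | 163 319 324 mid-exp 0.54 z=0.136 | 164 319 324 mid-exp 0.53 z=0.133 | 165 319 324 mid-exp 0.52 z=0.130 | 166 319 324 mid-exp 0.51 z=0.127 | 167 319 324 mid-exp 0.50 z=0.125 | 168 319 324 mid-exp 0.49 z=0.122 | 169 319 324 mid-exp 0.47 z=0.119 | 170 319 325 mid-exp 0.96 z=0.116 | 171 319 325 mid-exp 0.95 z=0.113 | 172 320 325 mid-exp 1.44 z=0.110 | 173 320 324 mid-exp 0.93 z=0.107 | 174 320 324 mid-exp 0.92 z=0.104 | 175 321 322 mid-exp 0.41 z=0.101 | 0.83
px/mm 
[... 441 characters left out ...]
 266 321 328 mid-exp -0.95 z=0.152 | 267 322 328 mid-exp -0.45 z=0.149 | 268 322 327 mid-exp -0.96 z=0.147 | 269 322 327 mid-exp -0.96 z=0.144 | 270 322 328 mid-exp -0.47 z=0.142 | 271 322 328 mid-exp -0.47 z=0.139 | 272 322 327 mid-exp -0.98 z=0.136 | 273 322 327 mid-exp -0.98 z=0.134 | 274 322 327 mid-exp -0.99 z=0.131 | 275 322 327 mid-exp -1.00 z=0.129 | 276 322 327 mid-exp -1.00 z=0.126 | 277 322 327 mid-exp -1.01 z=0.123 | 278 322 327 mid-exp -1.01 z=0.121 | 279 322 327 mid-exp -1.02 z=0.118 | 280 322 327 mid-exp -1.03 z=0.115 | 281 323 327 mid-exp -0.53 z=0.113 | 282 323 327 mid-exp -0.54 z=0.110 | 283 324 326 mid-exp -0.54 z=0.107 | 0.89
px/mm x,y: [ 0.3393 -0.2445] [-0.3716 -0.2221]
```

Emit:
apply_moves(plan=[[-0.001,0.001,0,0,0,0,0],[0,0,0.003,0,0,0,0],[0,0,0.003,0,0,0,0],[0,0,0.003,0,0,0,0],[0,0,0.002,0,0,0,0],[0,0,0,0,0,0,0]])

```text
time: 18.12
eef_pos: [0.5227, -0.1428, 0.1679]
tcp_rot: [[-0.0, 1.0, -0.001], [1.0, 0.0, 0.0], [0.0, -0.001, -1.0]]
ft_force: [0.3, 0.4, -0.7]
width: 0.0295
gripper_force: 40.0
```

Emit:
apply_moves(plan=[[0,0,0.002,0,0,0,0],[0,0,0.002,0,0,0,0],[0,0,0.002,0,0,0,0],[0,0,0,0,0,0,0]])

```text
time: 18.45
eef_pos: [0.5227, -0.1429, 0.1621]
tcp_rot: [[0.0, 1.0, -0.001], [1.0, -0.0, 0.0], [0.0, -0.001, -1.0]]
ft_force: [-0.7, 0.2, -2.0]
width: 0.0289
gripper_force: 40.2
```

Emit:
apply_moves(plan=[[0,0,0.003,0,0,0,0],[0,0,0.003,0,0,0,0],[0,0,0.003,0,0,0,0],[0,0,0,0,0,0,0]])

```text
time: 18.78
eef_pos: [0.5227, -0.1429, 0.1528]
tcp_rot: [[0.0, 1.0, -0.001], [1.0, -0.0, 0.0], [0.0, -0.001, -1.0]]
ft_force: [-0.4, -0.3, -2.4]
width: 0.0289
gripper_force: 40.1
```

```bash
python3 m.py | grep -v wide | cut -c1-60,1000-2200; python3 - <<'E'
from h import *
p=env.get_image("side")
print([(np.round(d["xyz"],4),d["confidence"]) for d in env.landmark_of(p,"probe_handle")][:3])
p=env.get_image("scene")
print([(np.round(d["xyz"],4),d["confidence"]) for d in env.landmark_of(p,"probe_handle")][:3])
E
```

```text
tcp [ 0.5227 -0.1429  0.1528] 18.7833 [-0.4062 -0.3167 -2.37
scene snug [321.1729 176.8712] [ 6  8  7  5 27] [ 0.5212 -0.
155 319 328 mid-exp 3.46 z=0.158 | 156 319 328 mid-exp 3.45 
px/mm x,y: [-0.3602  0.2348] [0.3268 0.2544]
side snug [325.5093 286.9974] [ 7  7  8  5 28] [ 0.5226 -0.1
265 326 333 mid-exp 3.22 z=0.154 | 266 326 334 mid-exp 3.71 
px/mm x,y: [ 0.3389 -0.2445] [-0.3719 -0.2221]
[(array([ 0.5231, -0.1408,  0.1724]), 0.82), (array([0.5291, 0.0404, 0.103 ]), 0.59), (array([0.5918, 0.0785, 0.0671]), 0.43)]
[(array([0.537 , 0.3164, 0.0659]), 0.77), (array([0.5907, 0.0759, 0.0666]), 0.76), (array([ 0.5222, -0.1423,  0.1779]), 0.67)]
```

The tip is about 18 mm into the well with no contact force, so I'll continue down.

Emit:
apply_moves(plan=[[0,0,0.005,0,0,0,0],[0,0,0.006,0,0,0,0],[0,0,0.006,0,0,0,0],[0,0,0.006,0,0,0,0],[0,0,0.005,0,0,0,0],[0,0,0.005,0,0,0,0],[0,0,0.003,0,0,0,0],[0,0,0,0,0,0,0]])

```text
time: 19.85
eef_pos: [0.5227, -0.1428, 0.1166]
tcp_rot: [[0.0, 1.0, -0.001], [1.0, -0.0, 0.001], [0.001, -0.001, -1.0]]
ft_force: [-3.9, 0.5, -2.5]
width: 0.0291
gripper_force: 40.2
```

Emit:
apply_moves(plan=[[0,-0.0007,0,0,0,0,0],[0,0,0.002,0,0,0,0],[0,0,0.002,0,0,0,0],[0,0,0.001,0,0,0,0],[0,0,0,0,0,0,0]])

```text
time: 20.27
eef_pos: [0.5227, -0.143, 0.1126]
tcp_rot: [[0.0, 1.0, 0.001], [1.0, -0.0, -0.0], [-0.0, 0.001, -1.0]]
ft_force: [-1.8, -0.8, -2.5]
width: 0.029
gripper_force: 40.1
```

Emit:
apply_moves(plan=[[0,0,0.001,0,0,0,0],[0,0,0.0005,0,0,0,0],[0,0,0,0,0,0,0]])

```text
time: 20.52
eef_pos: [0.5226, -0.143, 0.1111]
tcp_rot: [[0.0, 1.0, 0.001], [1.0, -0.0, -0.0], [-0.0, 0.001, -1.0]]
ft_force: [-0.7, -0.6, -1.5]
width: 0.0293
gripper_force: 40.1
```

Emit:
apply_moves(plan=[[0,0,0.0005,0,0,0,0],[0,0,0.0005,0,0,0,0],[0,0,0.0005,0,0,0,0],[0,0,0,0,0,0,0]])

```text
time: 20.85
eef_pos: [0.5226, -0.143, 0.1099]
tcp_rot: [[0.0, 1.0, 0.001], [1.0, -0.0, -0.0], [-0.0, 0.001, -1.0]]
ft_force: [-0.2, 1.6, 1.8]
width: 0.0291
gripper_force: 40.5
```

Contact is starting at the expected flush height. Next I'll release and lift away.

Emit:
apply_moves(plan=[[0,0,0.0005,0,0,0,0],[0,0,0,0,0,0,0.7],[0,0,0,0,0,0,0.7],[0,0,0,0,0,0,0.7],[0,0,0,0,0,0,0.7],[0,0,-0.005,0,0,0,0.7],[0,0,-0.02,0,0,0,0.7],[0,0,-0.03,0,0,0,0.7],[0,0,-0.04,0,0,0,0.7],[0,0,-0.03,0,0,0,0.7]])

```text
time: 21.68
eef_pos: [0.5226, -0.1431, 0.2371]
tcp_rot: [[-0.0, 1.0, 0.002], [1.0, 0.0, -0.001], [-0.001, 0.002, -1.0]]
ft_force: [0.6, -0.7, 0.5]
width: 0.0601
gripper_force: 0.0
```

Emit:
apply_moves(plan=[[-0.01,-0.02,-0.03,0,0,0,0.7],[0,-0.03,-0.02,0,0,0,0.7],[0,-0.03,0,0,0,0,0.7],[0,0,0,0,0,0,0.7],[0,0,0,0,0,0,0.7]])

```text
time: 22.1
eef_pos: [0.4416, -0.153, 0.2851]
tcp_rot: [[0.001, 1.0, 0.002], [1.0, -0.001, -0.001], [-0.001, 0.002, -1.0]]
ft_force: [0.6, 1.2, 0.5]
width: 0.0597
gripper_force: 0.0
```

```bash
python3 f.py; python3 - <<'E'
from h import *
o=[]
for n in ("scene","side"):
    p=env.get_image(n)
    for l in ["probe","probe_handle","pot","jar","brush"]:
        print(n,l,[(np.round(d["xyz"],3).tolist(),round(d["confidence"],2)) for d in env.landmark_of(p,l)][:4])
    o.append(p["img"][:,:,::-1])
a=cv2.resize(o[0],(400,300));b=cv2.resize(o[1],(400,300))
c=cv2.resize(o[0][100:235,235:415],(400,300),interpolation=3);d=cv2.resize(o[1][220:370,240:440],(400,300),interpolation=3)
cv2.imwrite("pics/end.png",np.vstack([np.hstack([a,b]),np.hstack([c,d])]))
E
```

```text
22.1 [ 0.4416 -0.153   0.2851] [0.6342 1.1619 0.516 ]
scene flap_left_hinge [([0.548, 0.26, 0.139], 0.78)]
scene flap_left_edge [([0.552, 0.304, 0.169], 0.67)]
scene flap_right_hinge [([0.549, 0.123, 0.142], 0.58)]
scene flap_right_edge [([0.549, 0.085, 0.174], 0.89)]
side flap_left_hinge [([0.551, 0.257, 0.146], 0.74)]
side flap_left_edge [([0.551, 0.309, 0.169], 0.97)]
side flap_right_hinge [([0.551, 0.124, 0.142], 0.67)]
side flap_right_edge [([0.765, -0.015, -0.0], 0.57)]
scene probe [([0.535, 0.308, -0.001], 0.6), ([0.551, 0.196, 0.002], 0.38)]
scene probe_handle [([0.594, 0.079, 0.069], 0.77), ([0.524, -0.139, 0.13], 0.66), ([0.53, 0.037, 0.097], 0.63)]
scene pot [([0.766, -0.017, 0.0], 0.93)]
scene jar [([0.744, 0.239, -0.001], 0.73)]
scene brush [([0.75, -0.235, 0.001], 0.6)]
side probe [([0.592, 0.08, -0.003], 0.74), ([0.528, 0.037, 0.001], 0.57)]
side probe_handle [([0.528, 0.041, 0.104], 0.92), ([0.525, -0.142, 0.131], 0.91), ([0.59, 0.079, 0.07], 0.52)]
side pot [([0.765, -0.017, 0.003], 0.81)]
side jar [([0.546, 0.194, 0.002], 0.71), ([0.743, 0.241, -0.002], 0.48), ([0.55, 0.129, 0.141], 0.32)]
side brush [([0.748, -0.232, -0.001], 0.82), ([0.503, -0.177, -0.002], 0.52), ([0.532, -0.207, 0.097], 0.4)]
```

View pics/end.png

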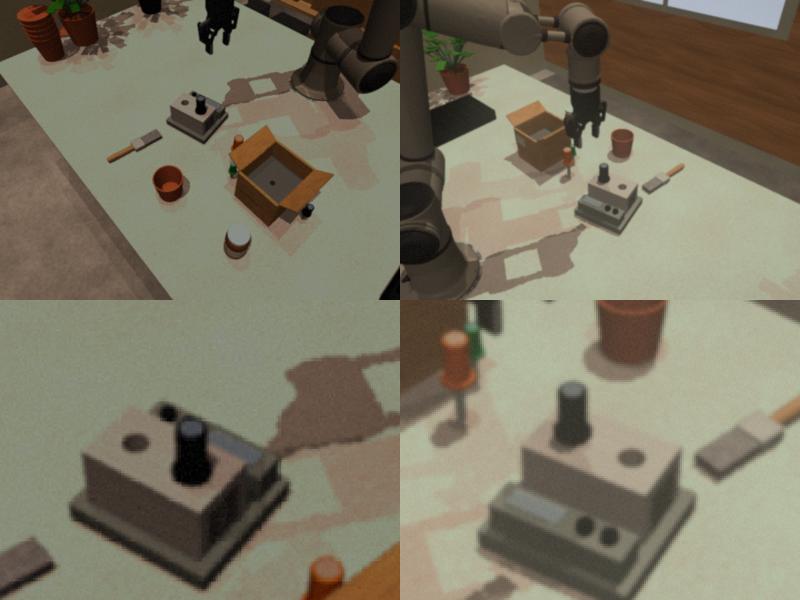

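The probe stands upright in the narrow well with its collar on the block: (190,455) in the scene crop and (572,415) in the side crop. Handle height is 0.131, against 0.131 expected for flush. Both flaps are well back and the bystanders haven't moved.

```bash
python3 -c "
from h import *
print(env.hand_in())"
```

```text
the job is handed in; nothing more can be done
None
```

The job is handed in: both flaps are open to about 2.55 rad, the probe stands with its collar flush in the narrower well, and the pot, jar and brush show no movement (about 22 s of the 61 s used).

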